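Clear, tare and load the parcel scale on the writing desk

ROBOT

A 6-joint arm with a two-finger parallel gripper is mounted at the origin on the work surface. World frame = base frame: x ahead of the robot, y to its left, z up, the work surface at z = 0. Lengths are in m, angles in degrees, forces in N, time in s.
With the tool pointing down it reaches from about 0.375 to 0.9 m from the base axis. Payload 3.1 kg.
Tool frame: the origin (TCP) lies where the fingers leave the gripper's body, on its centre line; the fingertips stand 70 mm ahead of it and the grasp point (between the pads) lies 51 mm ahead of it; z points along the fingers, y is the line along which they close (so a half turn about z gives the same grasp; the last joint's range is limited). The gripper opens to 87 mm and grips with 3 to 60 N. Pads are 19 mm wide; open, the fingers measure 117 mm over their backs; the gripper's body (75 mm by 190 mm) begins 51 mm behind the grasp point.
Start: joints at [-75.716, 30.224, 82.088, -0, 67.689, -10.227], TCP at [0.259, -0.569, 0.292] pointing down, gripper open.
Joint ranges: [-176.69, 176.69], [-43.24, 126.21], [12.49, 139.97], [-82, 262], [0, 151.66], [-163.58, 163.58]. Speed limits (degrees/s): [159.86, 159.86, 180, 180, 180, 180].

INTERFACE

Orientations are given as a 3x3 rotation matrix whose columns are the frame's x, y, z axes.
In Python, from rig import readout, capture, calibration, bot, look_for gives the robot as it stands. The module is installed in compiled form; this text tells all that it offers.
- The arm moves only by the shell command python3 -m pendant 'ROWS'. ROWS is JSON, a list of rows, each a list of 7 numbers: the shift along the tool's x, y, z normalised to -1 to 1, where 1 is 200 mm, then the turn, a rotation vector about the tool's x, y, z normalised to -1 to 1, where 1 is 180 degrees, then the closure, from -1 (fully open) to 1 (shut). In form: [[dx, dy, dz, ax, ay, az, grip], ...]. A call has 1 to 8 rows; each row is the pose to reach, as a shift and turn from the pose commanded when the call began, along the tool's axes at that moment, turning the shorter way round; what a row does not reach only later rows make up. A row lasts 1/10 s, in which the tool goes at most 50 mm and 8.59 degrees, less where a joint would pass 70% of its speed; a pose out of reach is approached as far as the arm can. A call with a number of a shift or a turn outside -1 to 1 is refused whole. A call with a gripper value outside its range is refused whole. The fingers move at their own pace and stop on an object; the grip force is fixed at half the most. Time passes only in rows, so rows that repeat a pose let the fingers close. It gives the time, the measured TCP pose, the force, the opening and the grip force at its end, in the units of the state.
- readout.read_state(): the state, without advancing time (a new reading comes with each control period).
- capture(name): name is "scene" or "side" or "wrist"; returns (picture, depth): 420x560x3 uint8, red, green, blue; 420x560 float32, m along the optical axis (not along the pixel's ray), 0 where there is no reading.
- calibration(name): a dict with "mtx" (3x3 intrinsics, pixels), "T" (4x4, takes a point from camera to world coordinates); the wrist camera has in their place "mount" (4x4, takes a point from camera to tool coordinates, whose origin is the TCP and whose axes are the flange's). Camera axes: x right, y down, z forward; pixel columns grow to the right and rows downward; lengths in m; the calibration is good to about 2 mm. A picture is of the moment at which its call begins: read the wrist's pose just before it. calibration takes no time and is no camera call.
- bot.hand_in(): hands the job in; it is judged then, once.
Trained networks look in the newest picture that a camera, given by its name, has taken for a name from the list of things; names that differ only in an ending like _2 or _b are one class to them, and where a whole thing is asked for, a point or a joint stands for the part that bears it (a point fixed in the world has none). Each returns a list of dicts, best first, with "conf" (0 to 1); they miss things now and then, are a little off and sometimes report something else, mostly with a low value. They report only what shows in the picture. A call takes as long as a camera call. They do not tell look-alikes from the thing itself.
- look_for(thing, camera): "extent" ([left, top, right, bottom] in pixels, round what is visible of it).
The state is a dict: "time_s": time; "joint_positions": joint angles; "qvel": joint speeds; "tau": joint torques, N m; "position": TCP position; "tcp_rot": TCP orientation; "force": force on the tool from outside, world axes, zero at the start; "moment": the same for the moment, N m; "opening": opening from 0.0 (shut) to 1.0 (fully open); "grasp_force": force on a finger pad.
Only numpy, scipy, OpenCV 4.12 (cv2) and the standard library are available. Lean on these libraries where they do the work, as an engineer would, in place of code of your own. Each camera call takes 0.05 s, during which the arm holds its last target. There are 200 camera calls.

TASK

Get the ink bottles onto the parcel scale for weighing: move the stapler off the scale's platform onto the top of the low desk shelf, draw the wooden caddy out from under that shelf and stand it empty, level and centred on the platform. Then let go and turn the dial's bezel by its grip bar until its zero mark meets the pointer, so that the caddy is tared, and leave the bezel so. Only then stand every ink bottle upright on the caddy's floor, in either compartment, without shifting the pencil pot, notebook or tape dispenser.

Things in the scene. Friction and masses are not known exactly. Their poses are not given: they have to be found in the camera images.
- stapler: Stapler of steel and black plastic, 140 mm long (its x) x 36 mm wide at the foot and 30 mm wide from 11 to 41 mm height (its y), 50 mm high in all, about 0.2 kg. Starts on the scale's platform. Origin: centre of its underside, z up.
- shelf: Low dark wooden shelf, fixed, at the left or right. Board 200 mm deep (x), 236 mm wide (y), underside 78 mm and top 91 mm above the desk, on two side walls (210 mm clear between); a lip 30 mm high, 150 mm wide on the far edge. Open front faces its -x (the robot). Origin: on the desk, on the centre line, 25 mm in front (-x) of the board's front edge; x runs inwards, z up.
- shelf_top (a point): Point on the top face of the shelf board, on its centre line, 95 mm behind the front edge; axes as the shelf.
- caddy: Open plywood caddy, 180 x 180 mm, 0.40 kg; walls and floor 5 mm, walls 22 mm high. A central divider 10 mm thick, its top 66 mm above the underside, along its x from wall to wall, is its carrying grip; 80 x 170 mm compartment each side. Starts on the desk part-way under the shelf, front 60 to 85 mm sticking out. Origin: centre of underside; x along the divider (into the shelf at the start), z up.
- scale: Parcel scale, grey housing fixed on the desk, to the right or left (the other side from the shelf). A steel platform 160 x 160 mm stands over its origin; the face-up dial lies in front of the platform, 172 mm along its -x, on a block 50 mm high. Origin: on the desk under the platform's centre, z up.
- platform (a point): Centre of the top face of the scale's platform, 70 mm above the desk unloaded; the platform sinks on a spring by about 10 mm per kg.
- dial (a point): Fixed point on the dial's vertical axis, 80 mm above the desk, inside the grip bar; axes as the scale. The bezel is a white graduated disc 96 mm across, face 58 mm above the desk; its upright grip bar is 50 mm long, 14 mm thick, reaches from 58 to 92 mm above the desk and points along the zero mark.
- bezel (a joint): Angle of the bezel (disc with grip bar and zero mark), rad, growing clockwise seen from above; at 0 the zero mark and the bar point along the scale's -x. Range -3.3 to 3.6; stays where it is left (friction 0.03 N m).
- pointer (a joint): Angle of the pointer, rad, growing clockwise seen from above with the load (about 2.45 rad per kg on the platform, 0 unloaded, when it points along the scale's -x). The dial reads zero when bezel and pointer angles are equal. Not to be touched.
- zero_mark (a point): Tip of the zero mark (a black wedge at the rim of the bezel), 53 mm from the dial's axis; turns with the bezel.
- pointer_tip (a point): Point of the black pointer that runs round outside the bezel's rim, 53 mm from the dial's axis; it coincides with the zero mark when the dial reads zero.
- pencil_pot: White ceramic pot, open cup 64 mm across and 75 mm high without handle or cap, among the ink bottles; to be left alone. Origin: centre of its underside.
- notebook: Grey notebook, 153 x 213 x 21 mm, lying at the right; to be left alone. Origin: centre of its underside.
- tape: Black tape dispenser, 150 x 50 x 75 mm, at the left; to be left alone. Origin: centre of its underside.
- ink1: Squat glass ink bottle with paper label and black cap, 56 mm across up to 42 mm height, the cap above it 38 mm across, 56 mm high in all, about 0.13 kg; two to four such bottles stand on the desk between shelf and scale (absent ones have no pose). Origin: centre of its underside, z up.
- ink2: Squat glass ink bottle with paper label and black cap, 56 mm across up to 42 mm height, the cap above it 38 mm across, 56 mm high in all, about 0.13 kg; two to four such bottles stand on the desk between shelf and scale (absent ones have no pose). Origin: centre of its underside, z up.
- ink3: Squat glass ink bottle with paper label and black cap, 56 mm across up to 42 mm height, the cap above it 38 mm across, 56 mm high in all, about 0.13 kg; two to four such bottles stand on the desk between shelf and scale (absent ones have no pose). Origin: centre of its underside, z up.
- ink4: Squat glass ink bottle with paper label and black cap, 56 mm across up to 42 mm height, the cap above it 38 mm across, 56 mm high in all, about 0.13 kg; two to four such bottles stand on the desk between shelf and scale (absent ones have no pose). Origin: centre of its underside, z up.
There are look-alikes about, which are no part of the job. What is shaped like the ink4 but blue or turquoise is not meant.

How it is judged:
By the outcome, as a careful person would: the job done as asked, in the order asked, and still so for the second after the job is handed in, with the robot touching nothing.
Of ink1, ink2, ink3, ink4 only 2 to 4 are there at a start; the rules pass over those that are not, and their reading is None.
At some moment in a run one of ink1, ink2, ink3, ink4 may be knocked a few centimetres aside while the robot is not near it.
It also fails if it takes over 210 s, if anything falls off the work surface, if the arm or the gripper's body presses on something with over 40 N, if the wrist force passes 120 N, or if a joint passes its speed limit or range.

## Working session

There is one attempt and no reset: what is moved stays moved. The work goes in short steps, Python scripts to look and compute and a shell command to move; the robot and the scene stay as the last step left them, time stands still between calls to the robot, and variables do not carry over. Pictures are saved under pics/ and viewed, at most 14 in all, crops included, and the job is handed in when it is done.

```bash
mkdir -p pics; cat > h.py <<'E'
import numpy as np, cv2
from rig import readout, capture, calibration, bot, look_for
def T(cam):
    c=calibration(cam)
    if 'T' in c: return c['mtx'],np.array(c['T'])
    s=readout.read_state(); W=np.eye(4); W[:3,:3]=np.array(s['tcp_rot']); W[:3,3]=s['position']
    return c['mtx'],W@np.array(c['mount'])
def shot(cam,name=None):
    K,M=T(cam); rgb,d=capture(cam); K=np.array(K)
    if name: cv2.imwrite(f'pics/{name}.png',rgb[:,:,::-1])
    v,u=np.mgrid[:d.shape[0],:d.shape[1]]
    P=np.stack([(u-K[0,2])/K[0,0]*d,(v-K[1,2])/K[1,1]*d,d],-1)
    return rgb,d,P@M[:3,:3].T+M[:3,3]
def rows(target,yaw=None,R=None):
    """shift (normalised, tool axes) from current pose to world TCP target"""
    s=readout.read_state(); R0=np.array(s['tcp_rot'])
    print('shift',np.round(R0.T@(np.array(target)-s['position'])/0.2,3))
E
python3 - <<'E'
from h import *
s=readout.read_state(); print(np.round(s['tcp_rot'],3))
for c in ['scene','side']:
    rgb,d,P=shot(c,c)
    print(c,np.round(T(c)[1],2).tolist())
    for t in ['stapler','shelf','caddy','scale','bezel','zero_mark','pointer_tip','pencil_pot','notebook','tape','ink1']:
        for r in look_for(t,c)[:6]:
            a=[int(x) for x in r['extent']]; u,v=(a[0]+a[2])//2,(a[1]+a[3])//2
            print(t,round(r['conf'],2),a,np.round(P[min(v,419),min(u,559)],3))
E
```

```text
[[ 0.91   0.415 -0.001]
 [ 0.415 -0.91   0.002]
 [ 0.    -0.002 -1.   ]]
scene [[0.08, 0.69, -0.72, 1.56], [1.0, -0.07, 0.05, -0.06], [-0.01, -0.72, -0.7, 1.1], [0.0, 0.0, 0.0, 1.0]]
stapler 0.88 [168, 204, 200, 248] [ 0.555 -0.254  0.097]
stapler 0.18 [143, 184, 212, 269] [ 0.573 -0.27   0.117]
stapler 0.18 [167, 183, 193, 206] [ 0.386 -0.28   0.072]
shelf 0.8 [341, 222, 443, 300] [0.734 0.31  0.091]
caddy 0.57 [345, 211, 398, 224] [ 0.474  0.322 -0.   ]
caddy 0.47 [144, 209, 200, 254] [ 0.583 -0.285  0.108]
scale 0.66 [141, 180, 210, 266] [ 0.561 -0.276  0.118]
bezel 0.81 [168, 182, 196, 206] [ 0.404 -0.27   0.088]
zero_mark 0.64 [167, 184, 192, 207] [ 0.375 -0.285  0.059]
zero_mark 0.58 [343, 213, 401, 223] [ 0.478  0.325 -0.001]
pointer_tip 0.61 [250, 251, 272, 285] [ 0.661 -0.041  0.012]
pencil_pot 0.83 [248, 251, 274, 283] [ 0.667 -0.041  0.024]
notebook 0.91 [40, 197, 121, 237] [ 0.408 -0.6    0.022]
tape 0.81 [409, 183, 459, 204] [0.412 0.541 0.029]
tape 0.49 [142, 183, 209, 268] [ 0.57  -0.276  0.119]
ink1 0.88 [293, 264, 313, 293] [0.733 0.07  0.045]
ink1 0.72 [251, 212, 27
[... 644 characters left out ...]
254, 264, 279] [ 0.39  -0.289  0.059]
zero_mark 0.78 [238, 250, 265, 274] [ 0.382 -0.279  0.069]
zero_mark 0.68 [227, 239, 329, 291] [ 0.471 -0.271  0.035]
pointer_tip 0.48 [228, 239, 329, 292] [ 0.471 -0.271  0.035]
pencil_pot 0.84 [318, 206, 330, 229] [ 0.683 -0.066  0.066]
notebook 0.31 [233, 156, 246, 175] [0.402 0.5   0.05 ]
tape 0.75 [232, 157, 248, 177] [0.406 0.488 0.044]
ink1 0.75 [323, 230, 335, 248] [ 0.675 -0.167  0.037]
ink1 0.74 [287, 214, 301, 234] [ 0.568 -0.055  0.043]
ink1 0.69 [267, 217, 281, 235] [ 0.491 -0.053  0.044]
ink1 0.67 [318, 197, 328, 205] [0.715 0.071 0.054]
ink1 0.59 [273, 204, 289, 220] [0.534 0.04  0.043]
ink1 0.43 [269, 232, 284, 248] [ 0.485 -0.143  0.043]
```

```bash
python3 - <<'E'
import cv2
a=cv2.imread('pics/scene.png')[165:315,20:480]; b=cv2.imread('pics/side.png')[140:310,210:350]
cv2.imwrite('pics/sc2.png',cv2.resize(a,None,fx=1.7,fy=1.7,interpolation=2))
import numpy as np
A=cv2.resize(a,(800,261),interpolation=2); B=cv2.resize(b,(280,339)); 
C=np.zeros((600,800,3),np.uint8); C[:261]=A; C[261:600,:280]=B; cv2.imwrite('pics/both.png',C)
E
```

```text
(no output)
```

View pics/both.png

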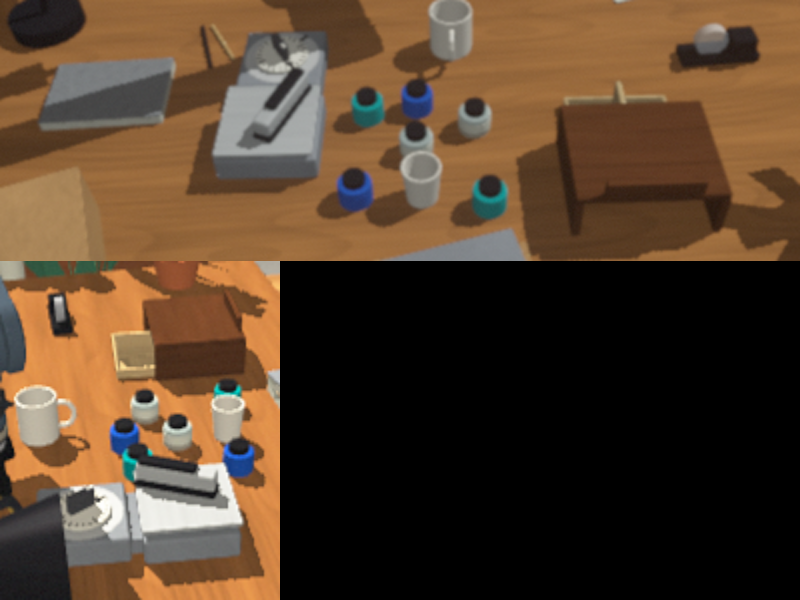

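The picture shows the scale right (platform at about px 270,130 of the top panel, stapler diagonal on it), the shelf left with the caddy sticking out at its front. There are two clear-glass bottles (475,117 and 415,140); the other four are blue or turquoise decoys.

```bash
cat >> h.py <<'E'
def rect(pts):
    c,(w,h),a=cv2.minAreaRect((pts*1000).astype(np.float32)); return np.round(np.array(c)/1000,4),round(w),round(h),round(a,1)
def region(P,lo,hi):
    m=np.all((P>np.array(lo))&(P<np.array(hi)),-1); return m
E
python3 - <<'E'
from h import *
print(np.round(calibration('wrist')['mount'],3).tolist(), np.array(calibration('wrist')['mtx']).tolist())
for c in ['scene','side']:
    rgb,d,P=shot(c)
    for n,lo,hi in [('plat',(.45,-.42,.06),(.72,-.15,.078)),('stap',(.45,-.42,.095),(.72,-.15,.125)),('shelf',(.45,.1,.085),(.85,.5,.097)),('caddyf',(.4,.15,.015),(.6,.5,.03)),('div',(.4,.15,.045),(.6,.5,.07)),('bez',(.3,-.4,.054),(.46,-.15,.062)),('bar',(.3,-.4,.08),(.46,-.15,.097))]:
        q=P[region(P,lo,hi)]
        if len(q)>5: print(c,n,len(q),rect(q[:,:2]),np.round(np.median(q,0),3))
s=readout.read_state()
E
```

```text
[[-0.001, -0.962, -0.273, 0.074], [1.0, -0.001, 0.0, -0.0], [-0.001, -0.273, 0.962, -0.093], [0.0, 0.0, 0.0, 1.0]] [[339.3827530976759, 0.0, 281.6542392100856], [0.0, 339.3827530976759, 207.5150936198407], [0.0, 0.0, 1.0]]
scene plat 1723 (array([ 0.5763, -0.2565]), 227, 212, 85.6) [ 0.572 -0.303  0.069]
scene stap 476 (array([ 0.5429, -0.2603]), 32, 137, 61.6) [ 0.551 -0.261  0.111]
scene shelf 4231 (array([0.6938, 0.3121]), 238, 207, 87.1) [0.693 0.31  0.092]
scene caddyf 237 (array([0.5016, 0.3503]), 88, 354, 24.1) [0.511 0.367 0.021]
scene div 83 (array([0.5141, 0.3591]), 47, 359, 32.2) [0.534 0.315 0.063]
scene bez 444 (array([ 0.3854, -0.2774]), 136, 138, 86.9) [ 0.387 -0.277  0.059]
scene bar 64 (array([ 0.3802, -0.276 ]), 55, 15, 27.1) [ 0.384 -0.275  0.091]
side plat 1158 (array([ 0.5659, -0.2588]), 223, 187, 86.0) [ 0.544 -0.317  0.069]
side stap 393 (array([ 0.5397, -0.2627]), 34, 136, 63.8) [ 0.539 -0.268  0.11 ]
side shelf 1018 (array([0.6939, 0.3121]), 253, 200, 86.9) [0.689 0.293 0.092]
side caddyf 151 (array([0.5186, 0.3509]), 119, 345, 22.8) [0.538 0.31  0.021]
side div 115 (array([0.5271, 0.3657]), 73, 358, 31.5) [0.562 0.312 0.059]
side bez 300 (array([ 0.3875, -0.274 ]), 119, 134, 4.0) [ 0.39  -0.292  0.059]
side bar 84 (array([ 0.3793, -0.2763]), 48, 18, 28.6) [ 0.378 -0.278  0.091]
```

```bash
cat >> h.py <<'E'
from scipy.spatial.transform import Rotation as Ro
def go(x,y,z,yaw):
    """rows to a vertical-tool pose, tool x at yaw deg (world)"""
    s=readout.read_state(); R0=np.array(s['tcp_rot']); p=np.array(s['position'])
    a=np.radians(yaw); R=np.array([[np.cos(a),np.sin(a),0],[np.sin(a),-np.cos(a),0],[0,0,-1]])
    d=R0.T@(np.array([x,y,z])-p)/.2; r=Ro.from_matrix(R0.T@R).as_rotvec()/np.pi
    print('row',np.round(d,3).tolist(),np.round(r,4).tolist(),'nrows',max(np.linalg.norm(d)*4,np.linalg.norm(r)*180/8.59))
def st():
    s=readout.read_state(); R=np.array(s['tcp_rot']); print(round(s['time_s'],2),np.round(s['position'],4),'yaw',round(np.degrees(np.arctan2(R[1,0],R[0,0])),1),'f',np.round(s['force'],1),'op',round(s['opening'],3),'g',round(s['grasp_force'],1))
E
python3 -m pendant '[[0.96,-0.405,0.05,0,0,0.146,-1],[0.96,-0.405,0.05,0,0,0.146,-1],[0.96,-0.405,0.05,0,0,0.146,-1],[0.96,-0.405,0.05,0,0,0.146,-1],[0.96,-0.405,0.05,0,0,0.146,-1],[0.96,-0.405,0.05,0,0,0.146,-1]]'
python3 -c "
from h import *
st(); go(.541,-.2615,.28,-28)"
```

```text
time_s: 1.9
position: [0.4016, -0.4136, 0.2823]
tcp_rot: [[1.0, -0.027, -0.0], [-0.027, -1.0, 0.0], [-0.0, -0.0, -1.0]]
force: [-0.1, -0.3, -0.1]
opening: 0.998
grasp_force: 0.0
1.9 [ 0.4016 -0.4136  0.2823] yaw -1.5 f [-0.1 -0.3 -0.1] op 0.998 g 0.0
row [0.676, -0.779, 0.011] [-0.0, 0.0001, 0.1471] nrows 4.126817850646718
```

```bash
python3 -m pendant '[[0.676,-0.779,0.01,0,0,0.147,-1],[0.676,-0.779,0.01,0,0,0.147,-1],[0.676,-0.779,0.01,0,0,0.147,-1],[0.676,-0.779,0.01,0,0,0.147,-1],[0.676,-0.779,0.01,0,0,0.147,-1],[0.676,-0.779,0.01,0,0,0.147,-1]]' | head -3
python3 - <<'E'
from h import *
st()
rgb,d,P=shot('wrist','w1')
m=region(P,(.4,-.42,.1),(.72,-.15,.125)); print('stap',m.sum(),rect(P[m][:,:2]),np.percentile(P[m][:,2],[2,50,98]))
m=region(P,(.45,-.42,.062),(.75,-.12,.075)); print('plat',m.sum(),rect(P[m][:,:2]),np.median(P[m][:,2]))
E
```

```text
time_s: 2.5
position: [0.5413, -0.2636, 0.2803]
tcp_rot: [[0.882, -0.47, 0.0], [-0.47, -0.882, -0.001], [0.001, 0.001, -1.0]]
2.5 [ 0.5413 -0.2636  0.2803] yaw -28.1 f [-0.4  0.  -0.1] op 1.002 g 0.0
stap 5624 (array([ 0.5408, -0.263 ]), 30, 131, 62.8) [0.10439077 0.11645875 0.11885897]
plat 24448 (array([ 0.5478, -0.2873]), 161, 163, 86.0) 0.06781984080539608
```

View pics/w1.png

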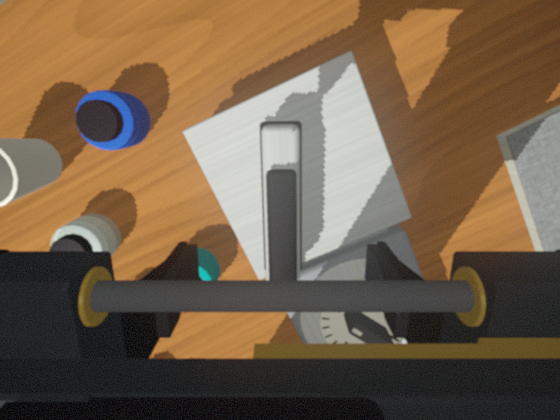

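The stapler (px 262–300, rows 122–280) lies centred between the fingers and aligned with them. Going down to grasp it.

```bash
python3 -m pendant '[[0,0,0.656,0,0,0,-1],[0,0,0.656,0,0,0,-1],[0,0,0.656,0,0,0,-1],[0,0,0.656,0,0,0,-1],[0,0,0.656,0,0,0,1],[0,0,0.656,0,0,0,1],[0,0,0.656,0,0,0,1],[0,0,0.656,0,0,0,1]]' 
python3 -m pendant '[[0,0,0,0,0,0,1],[0,0,0,0,0,0,1],[0,0,-0.3,0,0,0,1],[0,0,-0.5,0,0,0,1],[0,0,-0.5,0,0,0,1],[0,0,-0.5,0,0,0,1]]' 
python3 -c "
from h import *
st(); go(.65,.02,.27,-15); go(.688,.312,.20,-3)"
```

```text
time_s: 3.35
position: [0.5411, -0.2644, 0.151]
tcp_rot: [[0.881, -0.473, 0.003], [-0.473, -0.881, -0.002], [0.004, 0.001, -1.0]]
force: [-0.5, 0.2, 0.3]
opening: 0.72
grasp_force: 0.0
time_s: 3.95
position: [0.5409, -0.2639, 0.2507]
tcp_rot: [[0.881, -0.473, 0.003], [-0.473, -0.881, -0.002], [0.003, 0.001, -1.0]]
force: [-1.4, -0.1, -0.8]
opening: 0.175
grasp_force: 0.0
3.95 [ 0.5409 -0.2639  0.2507] yaw -28.2 f [-1.4 -0.1 -0.8] op 0.175 g 0.0
row [-0.19, -1.509, -0.098] [0.0003, -0.0011, -0.0734] nrows 6.094904296719415
row [-0.714, -2.885, 0.249] [0.0004, -0.001, -0.14] nrows 11.930647998075372
```

The fingers had not finished closing before the lift, so I check the stapler and redo it with more time.

```bash
python3 -m pendant '[[0,0,-0.1,0,0,0,-1],[0,0,-0.1,0,0,0,-1],[0,0,-0.1,0,0,0,-1],[0,0,-0.1,0,0,0,-1],[0,0,-0.1,0,0,0,-1],[0,0,-0.1,0,0,0,-1],[0,0,-0.1,0,0,0,-1],[0,0,-0.1,0,0,0,-1]]' 
python3 - <<'E'
from h import *
rgb,d,P=shot('side')
for lo,hi in [(.085,.098),(.10,.125)]:
    m=region(P,(.4,-.42,lo),(.72,-.15,hi)); print('stap',m.sum(),rect(P[m][:,:2]),np.percentile(P[m][:,2],[2,50,98]))
rgb,d,P=shot('wrist','w2')
m=region(P,(.4,-.42,.09),(.72,-.15,.13)); print('stap',m.sum(),rect(P[m][:,:2]),np.percentile(P[m][:,2],[2,50,98]))
E
```

```text
time_s: 4.75
position: [0.5403, -0.2637, 0.2688]
tcp_rot: [[0.881, -0.473, -0.0], [-0.473, -0.881, 0.0], [-0.0, -0.0, -1.0]]
force: [0.0, -0.5, -0.9]
opening: 0.817
grasp_force: 0.0
stap 131 (array([ 0.5041, -0.2657]), 48, 203, 80.6) [0.08530029 0.09236233 0.09760456]
stap 345 (array([ 0.5391, -0.2627]), 33, 137, 65.0) [0.10089129 0.11044182 0.12073632]
stap 5938 (array([ 0.5051, -0.2565]), 65, 203, 80.2) [0.10426586 0.1162687  0.11887324]
```

View pics/w2.png

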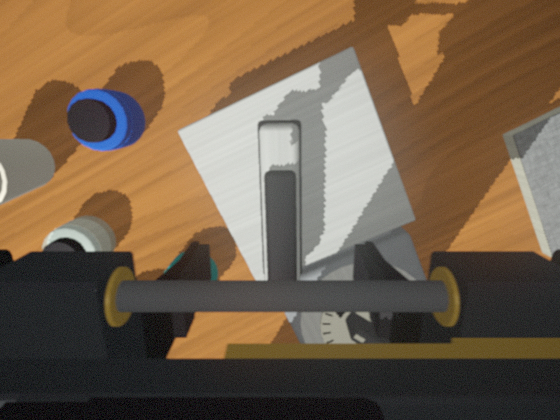

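The stapler stands as before (px 260–300). Again, with longer closing.

```bash
python3 -m pendant '[[0,0,0.6,0,0,0,-1],[0,0,0.6,0,0,0,-1],[0,0,0.6,0,0,0,-1],[0,0,0.6,0,0,0,1],[0,0,0.6,0,0,0,1],[0,0,0.6,0,0,0,1],[0,0,0.6,0,0,0,1],[0,0,0.6,0,0,0,1]]' | tail -2
python3 -m pendant '[[0,0,0,0,0,0,1],[0,0,0,0,0,0,1],[0,0,0,0,0,0,1],[0,0,0,0,0,0,1],[0,0,0,0,0,0,1]]' 
```

```text
opening: 0.631
grasp_force: 0.0
time_s: 6.15
position: [0.5404, -0.2637, 0.149]
tcp_rot: [[0.881, -0.473, 0.0], [-0.473, -0.881, 0.0], [-0.0, -0.0, -1.0]]
force: [0.9, 1.5, -0.0]
opening: 0.343
grasp_force: 29.9
```

```bash
python3 -m pendant '[[0,0,-0.6,0,0,0,1],[0,0,-0.6,0,0,0,1],[0,0,-0.6,0,0,0,1],[0,0,-0.6,0,0,0,1]]' | tail -2
python3 -c "
from h import *
st(); go(.62,.02,.27,-15)"
```

```text
opening: 0.343
grasp_force: 29.9
6.55 [ 0.5418 -0.2648  0.2724] yaw -28.2 f [ 1.1 -0.2 -3. ] op 0.343 g 29.9
row [-0.329, -1.44, 0.008] [0.0007, -0.0023, -0.0734] nrows 5.906503364000975
```

```bash
python3 -m pendant '[[-0.22,-0.96,0,0,0,-0.07,1],[-0.22,-0.96,0,0,0,-0.07,1],[-0.22,-0.96,0,0,0,-0.07,1],[-0.22,-0.96,0,0,0,-0.07,1],[-0.22,-0.96,0,0,0,-0.07,1]]' | tail -2
python3 -c "
from h import *
st(); go(.65,.1,.27,-10)"
```

```text
opening: 0.341
grasp_force: 29.9
7.05 [ 0.5915 -0.0674  0.2662] yaw -15.3 f [-0.1 -0.5 -3.4] op 0.341 g 29.9
row [0.062, -0.884, -0.017] [-0.001, 0.0019, -0.0292] nrows 3.5467455531230874
```

```bash
python3 -m pendant '[[0.18,-0.96,0,0,0,-0.03,1],[0.18,-0.96,0,0,0,-0.03,1],[0.18,-0.96,0,0,0,-0.03,1],[0.18,-0.96,0,0,0,-0.03,1],[0.18,-0.96,0,0,0,-0.03,1]]' | tail -2
python3 -c "
from h import *
st(); go(.688,.312,.22,-3)"
```

```text
opening: 0.34
grasp_force: 29.9
7.55 [0.6796 0.1066 0.266 ] yaw -9.9 f [-0.4 -0.3 -2.2] op 0.34 g 29.9
row [-0.135, -1.018, 0.233] [-0.0008, 0.0006, -0.0384] nrows 4.212510682845909
```

```bash
python3 -m pendant '[[-0.135,-1,0,0,0,-0.038,1],[-0.135,-1,0,0,0,-0.038,1],[-0.135,-1,0.1,0,0,-0.038,1],[-0.135,-1,0.23,0,0,-0.038,1],[-0.135,-1,0.23,0,0,-0.038,1],[-0.135,-1,0.23,0,0,-0.038,1]]' | tail -2
python3 -c "
from h import *
st(); go(.688,.312,.172,-3)"
```

```text
opening: 0.339
grasp_force: 29.9
8.15 [0.6851 0.3036 0.2177] yaw -3.2 f [ 0.2  0.2 -2.6] op 0.339 g 29.9
row [0.014, -0.044, 0.228] [0.0011, 0.0027, -0.0013] nrows 0.9318614874257092
```

```bash
python3 -m pendant '[[0.01,-0.04,0.1,0,0,0,1],[0.01,-0.04,0.19,0,0,0,1],[0.01,-0.04,0.223,0,0,0,1],[0.01,-0.04,0.226,0,0,0,1],[0.01,-0.04,0.23,0,0,0,1]]' | tail -4; python3 -c "
from h import *
st()"
```

```text
tcp_rot: [[0.998, -0.061, 0.001], [-0.061, -0.998, 0.0], [0.001, -0.0, -1.0]]
force: [-1.4, -0.1, -1.9]
opening: 0.341
grasp_force: 29.9
8.65 [0.6911 0.3098 0.1776] yaw -3.5 f [-1.4 -0.1 -1.9] op 0.341 g 29.9
```

```bash
python3 -m pendant '[[0,0,0,0,0,0,1],[0,0,0.015,0,0,0,1],[0,0,0.015,0,0,0,1]]'
```

```text
time_s: 8.95
position: [0.6902, 0.3109, 0.1744]
tcp_rot: [[0.998, -0.059, 0.0], [-0.059, -0.998, 0.0], [0.0, -0.0, -1.0]]
force: [0.5, 0.1, -2.5]
opening: 0.339
grasp_force: 29.9
```

```bash
python3 -m pendant '[[0,0,0.01,0,0,0,1],[0,0,0.015,0,0,0,1],[0,0,0.015,0,0,0,1]]'|sed -n '2p;4p'
```

```text
position: [0.6905, 0.3111, 0.1729]
force: [-1.8, -1.0, 4.5]
```

Contact with the board (force turned to +4.5 N). Release and rise.

```bash
python3 -m pendant '[[0,0,0,0,0,0,-1],[0,0,0,0,0,0,-1],[0,0,0,0,0,0,-1],[0,0,0,0,0,0,-1],[0,0,0,0,0,0,-1],[0,0,-0.3,0,0,0,-1],[0,0,-0.5,0,0,0,-1],[0,0,-0.5,0,0,0,-1]]'|sed -n '2p;4p'
python3 -c "
from h import *
st(); go(.46,.325,.25,-3)"
```

```text
position: [0.6944, 0.3123, 0.2809]
force: [0.4, 0.3, 0.3]
10.05 [0.6944 0.3123 0.2809] yaw -3.4 f [0.4 0.3 0.3] op 0.96 g 0.0
row [-1.176, 0.006, 0.134] [-0.0019, -0.0055, -0.0021] nrows 4.7354923000089055
```

```bash
python3 -m pendant '[[-0.9,0,0,0,0,0,-1],[-0.9,0,0,0,0,0,-1],[-0.9,0,0,0,0,0,-1],[-0.9,0,0,0,0,0,-1],[-0.9,0,0,0,0,0,-1]]'|sed -n '2p'
python3 - <<'E'
from h import *
st()
rgb,d,P=shot('wrist','w3')
for n,lo,hi in [('div',(.4,.2,.055),(.61,.45,.072)),('walls',(.4,.15,.017),(.61,.45,.03)),('shelf',(.45,.1,.085),(.85,.5,.095))]:
    m=region(P,lo,hi); q=P[m]; print(n,m.sum(),rect(q[:,:2]),np.percentile(q,[1,50,99],axis=0).round(3).tolist())
E
```

```text
position: [0.5054, 0.3218, 0.271]
10.55 [0.5054 0.3218 0.271 ] yaw -3.2 f [ 0.6  0.2 -0. ] op 0.994 g 0.0
div 1081 (array([0.5544, 0.3204]), 235, 77, 87.0) [[0.516, 0.21, 0.057], [0.557, 0.315, 0.066], [0.598, 0.423, 0.068]]
walls 2015 (array([0.5514, 0.3206]), 211, 86, 86.8) [[0.505, 0.224, 0.017], [0.52, 0.312, 0.022], [0.598, 0.407, 0.024]]
shelf 26850 (array([0.6235, 0.3164]), 235, 63, 86.8) [[0.59, 0.202, 0.089], [0.623, 0.321, 0.092], [0.658, 0.431, 0.093]]
```

View pics/w3.png

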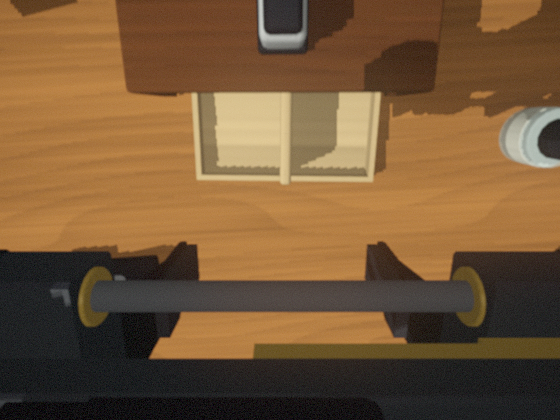

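The stapler stands on the shelf top (px 283,25). The caddy protrudes about 90 px rows (92–183), with its divider at column 286; I fit the divider's line.

```bash
python3 - <<'E'
from h import *
rgb,d,P=shot('wrist')
m=region(P,(.5,.28,.06),(.589,.34,.07)); q=P[m]
print(m.sum(),q.mean(0).round(4),np.percentile(q[:,0],[1,99]),rect(q[:,:2])); k=np.polyfit(q[:,0],q[:,1],1); print('slope deg',np.degrees(np.arctan(k[0])),'y at .55',np.polyval(k,.55))
w=P[region(P,(.49,.2,.017),(.53,.44,.026))]; k=np.polyfit(w[:,1],w[:,0],1);print('front',np.degrees(np.arctan(k[0])),np.polyval(k,.318), np.percentile(w[:,1],[1,99]))
yw=-3
go(.55,.3185,.19,yw)
E
```

```text
977 [0.5538 0.3153 0.0659] [0.51588691 0.58835457] (array([0.5517, 0.3152]), 10, 75, 86.7)
slope deg -3.624915737873996 y at .55 0.31556298226808593
front 2.4101033287976232 0.5140986234949833 [0.22818669 0.40687227]
row [0.197, 0.006, 0.409] [-0.0002, -0.0006, -0.0018] nrows 1.8142809710688663
```

```bash
python3 -c "
from h import *
go(.55,.3155,.103,-3.2)"
python3 -m pendant '[[0.22,0.02,0,0,0,0,-1],[0.22,0.02,0.3,0,0,0,-1],[0.22,0.02,0.6,0,0,0,-1],[0.22,0.02,0.8,0,0,0,-1],[0.22,0.02,0.84,0,0,0,-1],[0.22,0.02,0.84,0,0,0,-1]]'|sed -n '2,4p'
python3 -c "
from h import *
st();go(.55,.3155,.103,-3.2)"
```

```text
row [0.197, 0.021, 0.844] [-0.0002, -0.0006, -0.0007] nrows 3.466019913524283
position: [0.5539, 0.3138, 0.0987]
tcp_rot: [[0.998, -0.06, -0.006], [-0.06, -0.998, -0.002], [-0.006, 0.003, -1.0]]
force: [-0.1, 1.1, 0.6]
11.25 [0.5539 0.3138 0.0987] yaw -3.5 f [-0.1  1.1  0.6] op 1.005 g 0.0
row [-0.02, -0.007, -0.021] [0.0008, 0.0018, -0.0015] nrows 0.1208277244095862
```

```bash
python3 -m pendant '[[-0.02,-0.007,-0.02,0,0,0,-1],[-0.02,-0.007,-0.02,0,0,0,1],[-0.02,-0.007,-0.02,0,0,0,1],[-0.02,-0.007,-0.02,0,0,0,1],[-0.02,-0.007,-0.02,0,0,0,1],[-0.02,-0.007,-0.02,0,0,0,1],[-0.02,-0.007,-0.02,0,0,0,1],[-0.02,-0.007,-0.02,0,0,0,1]]'|tail -1
python3 -m pendant '[[0,0,0,0,0,0,1],[0,0,0,0,0,0,1],[0,0,0,0,0,0,1],[0,0,0,0,0,0,1]]'
```

```text
grasp_force: 0.0
time_s: 12.45
position: [0.5503, 0.3164, 0.107]
tcp_rot: [[0.998, -0.059, -0.0], [-0.059, -0.998, -0.0], [-0.0, 0.0, -1.0]]
force: [-0.3, -1.3, 0.3]
opening: 0.113
grasp_force: 30.0
```

```bash
python3 -m pendant '[[-0.05,0,0,0,0,0,1],[-0.15,0,0,0,0,0,1],[-0.27,0,0,0,0,0,1],[-0.4,0,0,0,0,0,1],[-0.52,0,0,0,0,0,1],[-0.62,0,0,0,0,0,1],[-0.66,0,0,0,0,0,1],[-0.66,0,0,0,0,0,1]]'
python3 -m pendant '[[0,0,0,0,0,0,-1],[0,0,0,0,0,0,-1],[0,0,0,0,0,0,-1],[0,0,0,0,0,0,-1],[0,0,-0.3,0,0,0,-1],[0,0,-0.5,0,0,0,-1],[0,0,-0.7,0,0,0,-1],[0,0,-0.7,0,0,0,-1]]'|sed -n '2p;5p'
python3 - <<'E'
from h import *
st()
rgb,d,P=shot('wrist')
m=region(P,(.3,.22,.06),(.58,.42,.07)); q=P[m]
print(m.sum(),q.mean(0).round(4),np.percentile(q[:,0],[1,99]),rect(q[:,:2]))
w=P[region(P,(.3,.15,.017),(.62,.5,.026))];print('walls',rect(w[:,:2]),np.percentile(w,[1,99],axis=0).round(3).tolist())
E
```

```text
time_s: 13.25
position: [0.4163, 0.3243, 0.107]
tcp_rot: [[0.998, -0.058, -0.003], [-0.058, -0.998, -0.001], [-0.003, 0.001, -1.0]]
force: [-1.6, -0.4, -1.3]
opening: 0.113
grasp_force: 30.0
position: [0.4218, 0.3259, 0.2526]
opening: 0.753
14.05 [0.4218 0.3259 0.2526] yaw -3.4 f [1.  1.  0.8] op 0.753 g 0.0
2488 [0.4728 0.3209 0.0659] [0.38456297 0.54803601] (array([0.4659, 0.3211]), 10, 168, 86.5)
walls (array([0.4645, 0.3642]), 267, 187, 86.8) [[0.373, 0.228, 0.017], [0.558, 0.498, 0.024]]
```

```bash
python3 -c "
from h import *
go(.4675,.321,.102,-3.4)"
python3 -m pendant '[[0.23,0.01,0.2,0,0,0,-1],[0.23,0.01,0.45,0,0,0,-1],[0.23,0.01,0.65,0,0,0,-1],[0.23,0.01,0.75,0,0,0,-1],[0.23,0.01,0.75,0,0,0,-0.5]]'|sed -n '2p;4p'
python3 -c "
from h import *
go(.4675,.321,.102,-3.4)"
```

```text
row [0.232, 0.009, 0.742] [-0.0012, -0.0021, 0.0] nrows 3.1091516133355066
position: [0.4614, 0.318, 0.0923]
force: [-0.2, 0.2, -0.3]
row [0.029, -0.017, -0.049] [0.0016, 0.0031, -0.0002] nrows 0.23794641118692744
```

```bash
python3 -m pendant '[[0.01,0,-0.02,0,0,0,1],[0.01,0,-0.02,0,0,0,1],[0.01,0,-0.02,0,0,0,1],[0.01,0,-0.02,0,0,0,1],[0.01,0,-0.02,0,0,0,1],[0.01,0,-0.02,0,0,0,1],[0.01,0,-0.02,0,0,0,1],[0.01,0,-0.02,0,0,0,1]]'|tail -1
python3 -m pendant '[[0,0,0,0,0,0,1],[0,0,0,0,0,0,1],[0,0,0,0,0,0,1]]'
```

```text
grasp_force: 0.0
time_s: 15.7
position: [0.4664, 0.3198, 0.101]
tcp_rot: [[0.998, -0.059, 0.0], [-0.059, -0.998, 0.0], [0.0, -0.0, -1.0]]
force: [0.5, 1.0, -0.3]
opening: 0.109
grasp_force: 30.0
```

```bash
python3 -m pendant '[[0,0,-0.1,0,0,0,1],[0,0,-0.3,0,0,0,1],[0,0,-0.5,0,0,0,1],[0,0,-0.7,0,0,0,1],[0,0,-0.75,0,0,0,1],[0,0,-0.75,0,0,0,1]]'
python3 -c "
from h import *
st();go(.5,.13,.25,-4)"
```

```text
time_s: 16.3
position: [0.4666, 0.3197, 0.2519]
tcp_rot: [[0.998, -0.059, 0.003], [-0.059, -0.998, 0.001], [0.002, -0.001, -1.0]]
force: [0.3, -0.2, -4.3]
opening: 0.113
grasp_force: 30.0
16.3 [0.4666 0.3197 0.2519] yaw -3.4 f [ 0.3 -0.2 -4.3] op 0.113 g 30.0
row [0.222, 0.937, 0.009] [-0.0003, -0.0008, 0.0034] nrows 3.8516819882877655
```

```bash
python3 -m pendant '[[0.05,0.15,0,0,0,0,1],[0.1,0.37,0,0,0,0,1],[0.16,0.59,0,0,0,0,1],[0.22,0.8,0,0,0,0,1],[0.26,1,0,0,0,0,1],[0.26,1,0,0,0,0,1]]'|sed -n '2p'
python3 -m pendant '[[0.05,0.15,0,0,0,0,1],[0.1,0.37,0,0,0,0,1],[0.15,0.59,0,0,0,0,1],[0.15,0.8,0,0,0,0,1],[0.15,1,0,0,0,0,1],[0.15,1,0,0,0,0,1]]'|sed -n '2p'
python3 -c "
from h import *
st();go(.548,-.287,.25,-4)"
```

```text
position: [0.5061, 0.1121, 0.2481]
position: [0.524, -0.0887, 0.2485]
17.5 [ 0.524  -0.0887  0.2485] yaw -3.7 f [ 0.3  0.3 -4. ] op 0.112 g 30.0
row [0.184, 0.982, -0.007] [0.0003, 0.001, 0.0018] nrows 3.994642474311694
```

```bash
python3 - <<'E'
from h import *
for c in ['scene','side']:
    rgb,d,P=shot(c,c+'2')
    m=region(P,(.44,-.39,.064),(.66,-.19,.076)).astype(np.uint8); m=cv2.morphologyEx(m,cv2.MORPH_OPEN,np.ones((3,3)))>0
    q=P[m]; print(m.sum(),rect(q[:,:2]),np.median(q,0),[np.percentile(q[:,i],[1,99]).round(3) for i in (0,1)])
    m=region(P,(.3,-.36,.084),(.45,-.2,.097)); print('bar',rect(P[m][:,:2]))
    m=region(P,(.3,-.36,.045),(.45,-.2,.054)); print('block',m.sum(),rect(P[m][:,:2]))
E
```

```text
2164 (array([ 0.5504, -0.2879]), 161, 167, 86.2) [ 0.55780341 -0.28696425  0.07107857] [array([0.472, 0.633]), array([-0.367, -0.208])]
bar (array([ 0.3806, -0.2764]), 54, 14, 28.0)
block 707 (array([ 0.3767, -0.2763]), 150, 150, 86.4)
1543 (array([ 0.5505, -0.2857]), 167, 161, 85.3) [ 0.54910518 -0.29558447  0.07077201] [array([0.471, 0.629]), array([-0.369, -0.207])]
bar (array([ 0.3794, -0.2751]), 51, 18, 27.0)
block 540 (array([ 0.3793, -0.2782]), 154, 142, 89.1)
```

```bash
python3 -m pendant '[[0.04,0.15,0,0,0,0.002,1],[0.08,0.37,0,0,0,0.002,1],[0.12,0.59,0,0,0,0.002,1],[0.16,0.8,0,0,0,0.002,1],[0.19,0.985,0,0,0,0.002,1],[0.19,0.985,0,0,0,0.002,1],[0.19,0.985,0,0,0,0.002,1]]'|sed -n '2p'
python3 -c "
from h import *
st();go(.549,-.288,.18,-4)"
```

```text
position: [0.5504, -0.282, 0.2491]
18.3 [ 0.5504 -0.282   0.2491] yaw -3.8 f [-0.4  1.  -4.7] op 0.113 g 30.0
row [-0.004, 0.032, 0.345] [-0.0011, 0.0011, 0.0014] nrows 1.386862204854348
```

```bash
python3 -m pendant '[[0,0.02,0.12,0,0,0,1],[0,0.02,0.24,0,0,0,1],[0,0.02,0.32,0,0,0,1],[0,0.02,0.345,0,0,0,1],[0,0.02,0.345,0,0,0,1],[0,0.02,0.345,0,0,0,1]]'|sed -n '2p;4p'
python3 -c "
from h import *
st();go(.549,-.288,.172,-4)"
```

```text
position: [0.5511, -0.2866, 0.1826]
force: [1.0, 0.5, -4.3]
18.9 [ 0.5511 -0.2866  0.1826] yaw -3.7 f [ 1.   0.5 -4.3] op 0.107 g 30.0
row [-0.01, 0.008, 0.053] [0.0001, -0.0002, 0.0018] nrows 0.21841509530857472
```

```bash
python3 -m pendant '[[-0.008,0.005,0.03,0,0,0,1],[-0.008,0.005,0.055,0,0,0,1],[-0.008,0.005,0.06,0,0,0,1],[-0.008,0.005,0.06,0,0,0,1]]'|sed -n '2p;4p'
python3 -m pendant '[[0,0,0.01,0,0,0,1],[0,0,0.015,0,0,0,1],[0,0,0.015,0,0,0,1]]'|sed -n '2p;4p'
```

```text
position: [0.5487, -0.2884, 0.17]
force: [0.4, 0.4, -3.1]
position: [0.5488, -0.2884, 0.1673]
force: [-0.8, 0.9, -0.6]
```

```bash
python3 -m pendant '[[0,0,0.003,0,0,0,-1],[0,0,0.003,0,0,0,-1],[0,0,0.003,0,0,0,-1],[0,0,0.003,0,0,0,-1],[0,0,0.003,0,0,0,-1],[0,0,-0.2,0,0,0,-1],[0,0,-0.45,0,0,0,-1],[0,0,-0.6,0,0,0,-1]]'|sed -n '2p;4,5p'
python3 -c "
from h import *
st();go(.46,-.28,.33,-4)"
```

```text
position: [0.5499, -0.2891, 0.2905]
force: [0.9, -0.6, 0.5]
opening: 0.755
20.4 [ 0.5499 -0.2891  0.2905] yaw -3.7 f [ 0.9 -0.6  0.5] op 0.755 g 0.0
row [-0.451, -0.015, -0.199] [0.0008, -0.0013, 0.0014] nrows 1.9716571861020866
```

```bash
python3 -m pendant '[[-0.4,0,0,0,0,0,-1],[-0.8,0,0,0,0,0,-1],[-1,-0.02,0,0,0,0,-1],[-1,-0.02,0,0,0,0,-1],[-1,-0.02,0,0,0,0,-1],[-1,-0.02,0,0,0,0,-1]]'|sed -n '2p;4p'
python3 - <<'E'
from h import *
st()
rgb,d,P=shot('wrist','w4')
K,M=T('wrist')
for t in ['zero_mark','pointer_tip','bezel']:
    for r in look_for(t,'wrist')[:3]:
        a=[int(x) for x in r['extent']];u,v=(a[0]+a[2])//2,(a[1]+a[3])//2; print(t,r['conf'],a,P[v,u].round(3))
m=region(P,(.3,-.36,.086),(.45,-.2,.097)); print('bar',rect(P[m][:,:2]))
m=region(P,(.44,-.42,.083),(.68,-.16,.095)); print('caddywalls',rect(P[m][:,:2]))
m=region(P,(.44,-.42,.12),(.68,-.16,.14)); print('div',rect(P[m][:,:2]))
# top-down rectified dial
G=400; s=0.14/G; xs=.379+.07-np.arange(G)*s; ys=-.2755+.07-np.arange(G)*s
X,Y=np.meshgrid(xs,ys,indexing='ij'); Q=np.stack([X,Y,np.full_like(X,.057)],-1)
C=(Q-M[:3,3])@M[:3,:3]; K=np.array(K)
u=(K[0,0]*C[...,0]/C[...,2]+K[0,2]).astype(np.float32); v=(K[1,1]*C[...,1]/C[...,2]+K[1,2]).astype(np.float32)
cv2.imwrite('pics/dial1.png',cv2.remap(rgb[:,:,::-1].copy(),u,v,cv2.INTER_CUBIC))
cv2.imwrite('pics/dial1b.png',np.hstack([cv2.resize(cv2.imread('pics/dial1.png'),(400,400)),cv2.resize(cv2.imread('pics/w4.png'),(400,300))[:300,:] if 0 else np.vstack([cv2.resize(cv2.imread('pics/w4.png'),(400,300)),np.zeros((100,400,3),np.uint8)])]))
E
```

```text
position: [0.3489, -0.2714, 0.2875]
force: [0.9, -0.0, 0.3]
21.0 [ 0.3489 -0.2714  0.2875] yaw -3.9 f [ 0.9 -0.   0.3] op 0.995 g 0.0
zero_mark 0.81 [229, 109, 336, 206] [ 0.386 -0.274  0.092]
pointer_tip 0.63 [229, 191, 244, 199] [ 0.347 -0.226  0.056]
bezel 0.94 [232, 109, 333, 209] [ 0.384 -0.274  0.094]
bar (array([ 0.3774, -0.2756]), 50, 14, 28.5)
caddywalls (array([ 0.4815, -0.2839]), 181, 47, 86.1)
div (array([ 0.4777, -0.2839]), 9, 30, 86.0)
```

View pics/dial1b.png

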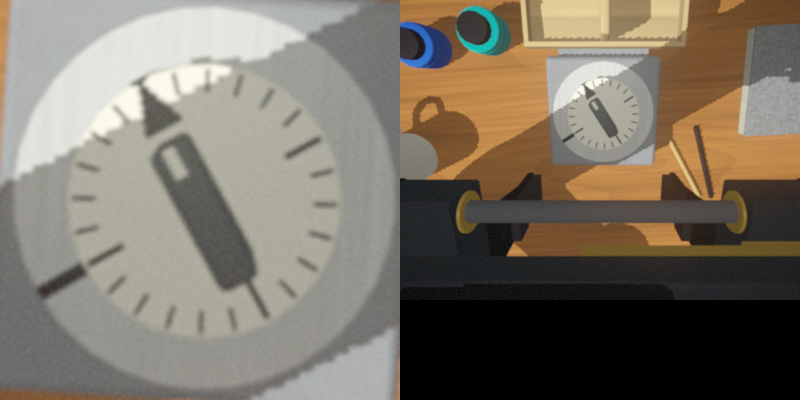

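Rectified view (right half is the raw picture): the zero wedge is at (150,95), the bar runs along it, and the pointer is at (63,281) outside the rim, with the centre at (204,202). The bezel must go about 91° counter-clockwise.

```bash
python3 -c "
from h import *
go(.3785,-.2756,.18,28.5)"
```

```text
row [0.138, 0.008, 0.537] [0.0005, -0.0003, -0.1788] nrows 3.7477239776373272
```

```bash
python3 -m pendant '[[0.15,0.02,0,0,0,-0.179,0.3],[0.15,0.02,0.1,0,0,-0.179,0.3],[0.15,0.02,0.3,0,0,-0.179,0.3],[0.15,0.02,0.537,0,0,-0.179,0.3],[0.15,0.02,0.537,0,0,-0.179,0.3],[0.15,0.02,0.537,0,0,-0.179,0.3],[0.15,0.02,0.537,0,0,-0.179,0.3],[0.15,0.02,0.537,0,0,-0.179,0.3]]'|sed -n '2p;4,5p'
python3 -c "
from h import *
st();go(.378,-.2756,.135,28.5)"
```

```text
position: [0.3804, -0.2783, 0.1822]
force: [-0.4, -0.0, 1.5]
opening: 0.388
22.0 [ 0.3804 -0.2783  0.1822] yaw 28.4 f [-0.4 -0.   1.5] op 0.388 g 0.0
row [-0.004, -0.019, 0.236] [0.0018, -0.0004, -0.0004] nrows 0.9462935684920912
```

```bash
python3 -m pendant '[[-0.004,-0.018,0.05,0,0,0,0.35],[-0.004,-0.018,0.15,0,0,0,0.35],[-0.004,-0.018,0.236,0,0,0,0.35],[-0.004,-0.018,0.236,0,0,0,0.35],[-0.004,-0.018,0.236,0,0,0,0.35]]'|sed -n '2p;4,5p'
python3 -m pendant '[[0,0,0,0,0,0,1],[0,0,0,0,0,0,1],[0,0,0,0,0,0,1],[0,0,0,0,0,0,1],[0,0,0,0,0,0,1],[0,0,0,0,0,0,1]]'
python3 -c "
from h import *
st()"
```

```text
position: [0.3773, -0.2751, 0.1339]
force: [-0.5, -0.5, 0.5]
opening: 0.327
time_s: 23.1
position: [0.3777, -0.2757, 0.1334]
tcp_rot: [[0.879, 0.477, 0.002], [0.477, -0.879, -0.003], [0.001, 0.004, -1.0]]
force: [0.3, -0.8, 6.9]
opening: 0.157
grasp_force: 30.0
23.1 [ 0.3777 -0.2757  0.1334] yaw 28.5 f [ 0.3 -0.8  6.9] op 0.157 g 30.0
```

```bash
python3 -m pendant '[[0,0,-0.008,0,0,-0.03,1],[0,0,-0.008,0,0,-0.07,1],[0,0,-0.008,0,0,-0.11,1],[0,0,-0.008,0,0,-0.15,1],[0,0,-0.008,0,0,-0.19,1],[0,0,-0.008,0,0,-0.23,1],[0,0,-0.008,0,0,-0.25,1],[0,0,-0.008,0,0,-0.25,1]]'|sed -n '2p;4,6p'
python3 -c "
from h import *
st();go(.378,-.2756,.135,119.7)"
```

```text
position: [0.3778, -0.2757, 0.1336]
force: [4.0, -4.3, -10.7]
opening: 0.157
grasp_force: 30.0
23.9 [ 0.3778 -0.2757  0.1336] yaw 73.4 f [  4.   -4.3 -10.7] op 0.157 g 30.0
row [0.001, 0.001, -0.007] [0.0006, 0.0008, -0.257] nrows 5.384349938692694
```

```bash
python3 -m pendant '[[0,0,0.006,0,0,-0.03,1],[0,0,0.006,0,0,-0.07,1],[0,0,0.006,0,0,-0.11,1],[0,0,0.006,0,0,-0.15,1],[0,0,0.006,0,0,-0.19,1],[0,0,0.006,0,0,-0.23,1],[0,0,0.006,0,0,-0.257,1],[0,0,0.006,0,0,-0.257,1]]'|sed -n '2p;4,6p'
python3 -m pendant '[[0,0,0,0,0,0,1],[0,0,0,0,0,0,1]]'|sed -n '2p;4,6p'
python3 -c "
from h import *
st()"
```

```text
position: [0.3778, -0.2757, 0.1335]
force: [2.3, -3.6, 1.2]
opening: 0.161
grasp_force: 30.0
position: [0.3778, -0.2757, 0.1335]
force: [3.0, -5.1, 2.5]
opening: 0.163
grasp_force: 30.0
24.9 [ 0.3778 -0.2757  0.1335] yaw 119.6 f [ 3.  -5.1  2.5] op 0.163 g 30.0
```

Release to a small opening, rise, and look again from the same viewpoint.

```bash
python3 -m pendant '[[0,0,0,0,0,0,0.3],[0,0,0,0,0,0,0.3],[0,0,0,0,0,0,0.3],[0,0,-0.1,0,0,0,0.3],[0,0,-0.3,0,0,0,0.3],[0,0,-0.55,0,0,0,0.3],[0,0,-0.75,0,0,0,0.3],[0,0,-0.75,0,0,0,0.3]]'|sed -n '2p;4,5p'
python3 -c "
from h import *
st();go(.345,-.272,.287,-4)
go(.42,-.26,.287,180)
go(.345,-.272,.287,60)"
```

```text
position: [0.3782, -0.2757, 0.2874]
force: [0.8, -0.7, 0.0]
opening: 0.348
25.7 [ 0.3782 -0.2757  0.2874] yaw 119.7 f [ 0.8 -0.7  0. ] op 0.348 g 0.0
row [0.098, -0.135, 0.001] [0.0036, 0.0011, 0.6874] nrows 14.40482339771792
row [-0.036, 0.22, 0.003] [-0.0011, 0.003, -0.3348] nrows 7.015781994170111
row [0.098, -0.135, 0.001] [0.0021, 0.0024, 0.3319] nrows 6.954486213675749
```

```bash
cat >> h.py <<'E'
def dial(name,z=.057,cx=.379,cy=-.2755):
    rgb,d,P=shot('wrist'); K,M=T('wrist'); K=np.array(K); G=400; s=.14/G
    X,Y=np.meshgrid(cx+.07-np.arange(G)*s,cy+.07-np.arange(G)*s,indexing='ij')
    C=(np.stack([X,Y,np.full_like(X,z)],-1)-M[:3,3])@M[:3,:3]
    u=(K[0,0]*C[...,0]/C[...,2]+K[0,2]).astype(np.float32); v=(K[1,1]*C[...,1]/C[...,2]+K[1,2]).astype(np.float32)
    o=cv2.remap(rgb[:,:,::-1].copy(),u,v,cv2.INTER_CUBIC); cv2.imwrite(f'pics/{name}.png',cv2.resize(o,(600,600)))
    m=region(P,(.3,-.36,.086),(.45,-.2,.097)); print('bar',rect(P[m][:,:2]))
E
python3 -m pendant '[[-0.1,0,0,0,0,0,0],[-0.23,0,0,0,0,0,-0.5],[-0.23,0,0,0,0,0,-1],[-0.23,0,0,0,0,0,-1]]'|sed -n '2p'
python3 -c "
from h import *
dial('dial2')"
```

```text
position: [0.3988, -0.3134, 0.2813]
bar (array([ 0.3768, -0.2758]), 14, 50, 29.9)
```

View pics/dial2.png

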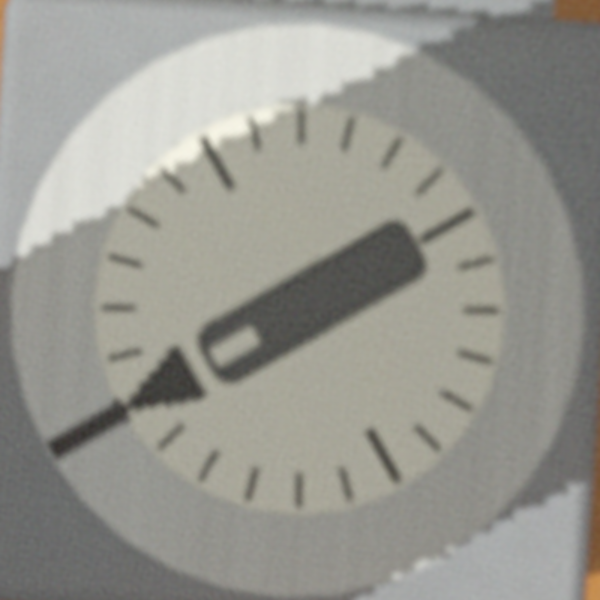

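The zero wedge (130,405) meets the pointer (55,447)–(128,406) within about half a degree, so the caddy is tared. Next, the bottles.

```bash
python3 -c "
from h import *
st();go(.49,.0,.29,0)"
python3 -m pendant '[[0,0,-0.1,0,0,0.04,-1],[0,0,-0.1,0,0,0.08,-1],[0,0,-0.1,0,0,0.12,-1],[0,0,-0.1,0,0,0.16,-1],[0,0,-0.1,0,0,0.2,-1],[0,0,-0.1,0,0,0.25,-1],[0,0,-0.1,0,0,0.3,-1],[0,0,-0.1,0,0,0.35,-1]]'|sed -n '2p;4,5p'
python3 -c "
from h import *
st();go(.49,.0,.29,0)"
```

```text
26.15 [ 0.3986 -0.313   0.2814] yaw 119.7 f [ 0.7 -0.9 -0.1] op 0.672 g 0.0
row [1.133, 1.173, -0.038] [-0.0018, -0.0007, 0.6651] nrows 13.936910982358706
position: [0.3987, -0.3127, 0.302]
force: [-0.5, -0.2, -0.4]
opening: 0.999
26.95 [ 0.3987 -0.3127  0.302 ] yaw 57.6 f [-0.5 -0.2 -0.4] op 0.999 g 0.0
row [1.565, -0.452, 0.063] [-0.0011, 0.0002, 0.3201] nrows 6.706581193456321
```

```bash

python3 -m pendant '[[0.95,-0.25,0,0,0,0.19,-1],[0.95,-0.25,0,0,0,0.19,-1],[0.95,-0.25,0,0,0,0.19,-1],[0.95,-0.25,0,0,0,0.19,-1],[0.95,-0.25,0,0,0,0.19,-1],[0.95,-0.25,0,0,0,0.19,-1]]'|sed -n '2p'
python3 -c "
from h import *
st();go(.48,.0,.29,0)"
```

```text
position: [0.4568, -0.1234, 0.3021]
27.55 [ 0.4568 -0.1234  0.3021] yaw 24.0 f [-0.  -1.1 -0.4] op 0.997 g 0.0
row [0.357, -0.516, 0.062] [-0.0009, 0.0008, 0.1333] nrows 2.792507370092158
```

```bash

python3 -m pendant '[[0.357,-0.516,0.06,0,0,0.133,-1],[0.357,-0.516,0.06,0,0,0.133,-1],[0.357,-0.516,0.06,0,0,0.133,-1],[0.357,-0.516,0.06,0,0,0.133,-1],[0.357,-0.516,0.06,0,0,0.133,-1]]'|sed -n '2p'
cat >> h.py <<'E'
def caps(name,lo=(.4,-.2,.052),hi=(.85,.15,.061)):
    rgb,d,P=shot('wrist',name)
    n,l,stt,_=cv2.connectedComponentsWithStats(region(P,lo,hi).astype(np.uint8))
    for i in range(1,n):
        if stt[i,4]>150:
            m=l==i; (c,r)=cv2.minEnclosingCircle((P[m][:,:2]*1000).astype(np.float32)); bb=stt[i,:4]
            b=rgb[min(bb[1]+bb[3]+8,419),bb[0]+bb[2]//2]
            print('cap',np.round(c,1),'r',round(r,1),'px',bb,'z',P[m][:,2].mean().round(3),'below',b)
E
python3 - <<'E'
from h import *
st();caps('w5')
for t in ['ink1','pencil_pot']:
    for r in look_for(t,'wrist'): print(t,round(r['conf'],2),[int(x) for x in r['extent']])
E
```

```text
position: [0.4812, -0.0035, 0.2904]
28.05 [ 0.4812 -0.0035  0.2904] yaw 0.0 f [-0.   0.4  0.4] op 1.0 g 0.0
cap [585.4 -41.6] r 19.0 px [303  54  42  45] z 0.056 below [213 221 209]
cap [539.1  63.1] r 19.0 px [191 108  41  42] z 0.056 below [189 135  76]
cap [ 494.8 -122.5] r 19.1 px [383 156  40  38] z 0.056 below [175 125  73]
cap [483.1 -34. ] r 18.9 px [294 168  38  38] z 0.056 below [187 133  80]
ink1 0.96 [187, 99, 249, 155]
ink1 0.94 [401, 0, 451, 13]
ink1 0.88 [290, 43, 350, 106]
ink1 0.75 [364, 142, 426, 197]
ink1 0.65 [283, 150, 338, 206]
pencil_pot 0.63 [515, 243, 560, 245]
```

View pics/w5.png

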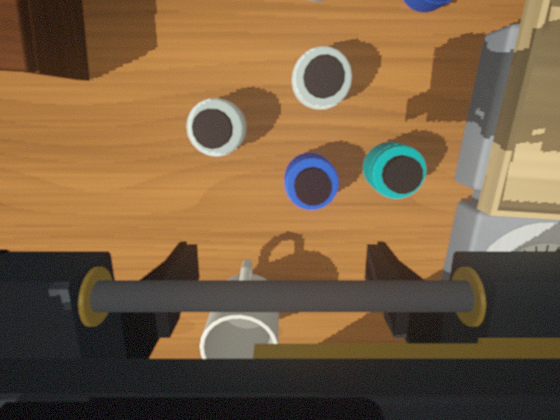

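Two clear-glass bottles are at px (325,77) and (212,128); the others are blue or turquoise. First bottle at (0.585, −0.042).

```bash

python3 -m pendant '[[0.25,0.1,0,0,0,0,-1],[0.5,0.19,0,0,0,0,-1],[0.521,0.19,0.25,0,0,0,-1],[0.521,0.19,0.5,0,0,0,-1],[0.521,0.19,0.7,0,0,0,-1],[0.521,0.19,0.75,0,0,0,-1],[0.521,0.19,0.75,0,0,0,-1],[0.521,0.19,0.75,0,0,0,-1]]'|sed -n '2p'
python3 -c "
from h import *
st();go(.5855,-.0416,.087,0)"
```

```text
position: [0.5872, -0.043, 0.1426]
29.0 [ 0.5872 -0.043   0.1426] yaw -0.2 f [ 1.  -0.9  0.8] op 0.997 g 0.0
row [-0.009, -0.007, 0.278] [0.0003, -0.001, -0.0013] nrows 1.1120513678332988
```

```bash

python3 -m pendant '[[-0.005,-0.005,0.13,0,0,0,-1],[-0.005,-0.005,0.24,0,0,0,-1],[-0.005,-0.005,0.275,0,0,0,-1],[-0.005,-0.005,0.275,0,0,0,1],[-0.005,-0.005,0.275,0,0,0,1],[-0.005,-0.005,0.275,0,0,0,1],[-0.005,-0.005,0.275,0,0,0,1],[-0.005,-0.005,0.275,0,0,0,1]]'|sed -n '2p;6p'
python3 -m pendant '[[0,0,0,0,0,0,1],[0,0,0,0,0,0,1]]'|sed -n '2p;4,6p'
python3 -c "
from h import *
st();go(.585,-.2,.25,86)"
```

```text
position: [0.5854, -0.0411, 0.0866]
grasp_force: 30.1
position: [0.5854, -0.0411, 0.0866]
force: [0.0, -0.2, 5.7]
opening: 0.638
grasp_force: 30.0
30.0 [ 0.5854 -0.0411  0.0866] yaw -0.2 f [ 0.  -0.2  5.7] op 0.638 g 30.0
row [0.001, 0.795, -0.817] [0.0004, -0.0002, -0.4788] nrows 10.032824622398461
```

```bash

python3 -m pendant '[[0,0,-0.1,0,0,0,1],[0,0,-0.3,0,0,0,1],[0,0,-0.5,0,0,0,1],[0,0,-0.7,0,0,-0.04,1],[0,0.05,-0.85,0,0,-0.08,1],[0,0.2,-0.87,0,0,-0.12,1],[0,0.35,-0.87,0,0,-0.16,1],[0,0.5,-0.87,0,0,-0.2,1]]'|sed -n '2p;6p'
python3 -c "
from h import *
st();go(.545,-.333,.26,86)"
```

```text
position: [0.5842, -0.1415, 0.2598]
grasp_force: 30.0
30.8 [ 0.5842 -0.1415  0.2598] yaw 36.1 f [ 0.   0.2 -1.6] op 0.639 g 30.0
row [-0.723, 0.658, -0.001] [-0.0002, -0.0, -0.277] nrows 5.803568951486738
```

```bash

python3 -m pendant '[[-0.12,0.11,0,0,0,-0.045,1],[-0.24,0.22,0,0,0,-0.09,1],[-0.37,0.33,0,0,0,-0.135,1],[-0.49,0.44,0,0,0,-0.18,1],[-0.61,0.55,0,0,0,-0.225,1],[-0.72,0.655,0,0,0,-0.277,1],[-0.72,0.655,0,0,0,-0.277,1],[-0.72,0.655,0,0,0,-0.277,1]]'|sed -n '2p;6p'
python3 - <<'E'
from h import *
st();go(.545,-.333,.19,86)
rgb,d,P=shot('wrist')
m=region(P,(.44,-.42,.08),(.68,-.16,.096)); print('caddywalls',rect(P[m][:,:2]))
m=region(P,(.44,-.42,.12),(.68,-.16,.14)); print('div',rect(P[m][:,:2]))
rgb,d,P=shot('side')
m=region(P,(.47,-.42,.083),(.68,-.16,.094)); print('caddywalls',rect(P[m][:,:2]))
m=region(P,(.44,-.42,.124),(.68,-.22,.137)); print('div',rect(P[m][:,:2]))
E
```

```text
position: [0.5438, -0.3316, 0.2588]
grasp_force: 30.0
31.6 [ 0.5438 -0.3316  0.2588] yaw 85.5 f [ 0.1  0.6 -1.6] op 0.636 g 30.0
row [-0.007, 0.007, 0.344] [-0.0005, -0.0006, -0.0028] nrows 1.3773642779250295
caddywalls (array([ 0.5481, -0.2885]), 181, 181, 86.3)
div (array([ 0.5482, -0.2884]), 10, 170, 86.2)
caddywalls (array([ 0.5527, -0.2883]), 186, 175, 86.4)
div (array([ 0.5499, -0.2881]), 15, 169, 86.1)
```

```bash

python3 -m pendant '[[0,0.007,0.1,0,0,0,1],[0,0.007,0.25,0,0,0,1],[0,0.007,0.38,0,0,0,1],[0,0.007,0.45,0,0,0,1],[0,0.007,0.46,0,0,0,1],[0,0.007,0.46,0,0,0,1],[0,0.007,0.46,0,0,0,1]]'|sed -n '2p;4p'
python3 -m pendant '[[0,0,0.02,0,0,0,1],[0,0,0.035,0,0,0,1],[0,0,0.035,0,0,0,1]]'|sed -n '2p;4p'
```

```text
position: [0.5468, -0.3319, 0.1693]
force: [0.1, -0.1, -1.7]
position: [0.5457, -0.3315, 0.1608]
force: [-0.6, -0.6, -1.5]
```

```bash

python3 -m pendant '[[0,0,0.012,0,0,0,1],[0,0,0.018,0,0,0,1],[0,0,0.018,0,0,0,1]]'|sed -n '2p;4p'
```

```text
position: [0.5459, -0.3317, 0.1571]
force: [-0.1, -0.9, -1.7]
```

```bash

python3 -m pendant '[[0,0,0.005,0,0,0,1],[0,0,0.01,0,0,0,1],[0,0,0.01,0,0,0,1]]'|sed -n '2p;4p'
```

```text
position: [0.5459, -0.3317, 0.1554]
force: [0.1, -0.2, -0.2]
```

```bash

python3 -m pendant '[[0,0,0,0,0,0,-1],[0,0,0,0,0,0,-1],[0,0,0,0,0,0,-1],[0,0,0,0,0,0,-1],[0,0,-0.1,0,0,0,-1],[0,0,-0.3,0,0,0,-1],[0,0,-0.55,0,0,0,-1],[0,0,-0.65,0,0,0,-1]]'|sed -n '2p;4,5p'
python3 -c "
from h import *
st();go(.49,-.14,.29,43)"
```

```text
position: [0.5475, -0.3328, 0.2903]
force: [1.3, 0.3, 0.9]
opening: 0.999
34.1 [ 0.5475 -0.3328  0.2903] yaw 85.7 f [1.3 0.3 0.9] op 0.999 g 0.0
row [0.94, -0.359, -0.005] [0.0026, 0.0007, 0.2371] nrows 4.968184716769698
```

```bash

python3 -m pendant '[[0.2,-0.07,0,0,0,0.045,-1],[0.4,-0.15,0,0,0,0.09,-1],[0.6,-0.22,0,0,0,0.135,-1],[0.8,-0.3,0,0,0,0.18,-1],[0.94,-0.36,0,0,0,0.225,-1],[0.94,-0.36,0,0,0,0.237,-1],[0.94,-0.36,0,0,0,0.237,-1]]'|sed -n '2p'
python3 -c "
from h import *
st();go(.47,.04,.29,0)"
```

```text
position: [0.4881, -0.1376, 0.2856]
34.8 [ 0.4881 -0.1376  0.2856] yaw 43.1 f [ 0.3 -0.3 -0.2] op 1.001 g 0.0
row [0.541, -0.71, -0.022] [0.0001, -0.0001, 0.2395] nrows 5.018979140821665
```

```bash

python3 -m pendant '[[0.11,-0.14,0,0,0,0.045,-1],[0.22,-0.28,0,0,0,0.09,-1],[0.33,-0.42,0,0,0,0.135,-1],[0.44,-0.56,0,0,0,0.18,-1],[0.54,-0.71,0,0,0,0.225,-1],[0.54,-0.71,0,0,0,0.24,-1],[0.54,-0.71,0,0,0,0.24,-1]]'|sed -n '2p'
python3 -c "
from h import *
st();caps('w6');shot('scene','scene6')"
```

```text
position: [0.4709, 0.0393, 0.2854]
35.5 [0.4709 0.0393 0.2854] yaw -0.1 f [ 0.5 -0.1 -0.3] op 1.003 g 0.0
cap [539.1  63.2] r 18.9 px [235  97  42  43] z 0.056 below [183 134  90]
cap [ 494.6 -122.6] r 19.3 px [430 146  41  40] z 0.056 below [171 121  70]
cap [482.8 -33.6] r 19.0 px [338 159  39  39] z 0.056 below [185 128  73]
```

```bash

python3 -m pendant '[[0.2,-0.07,0,0,0,0,-1],[0.34,-0.12,0.1,0,0,0,-1],[0.34,-0.12,0.35,0,0,0,-1],[0.34,-0.12,0.55,0,0,0,-1],[0.34,-0.12,0.72,0,0,0,-1],[0.34,-0.12,0.72,0,0,0,-1],[0.34,-0.12,0.72,0,0,0,-1]]'|sed -n '2p'
python3 -c "
from h import *
st();go(.539,.0632,.087,0)"
```

```text
position: [0.539, 0.0617, 0.1411]
36.3 [0.539  0.0617 0.1411] yaw -0.2 f [-0.2  0.1  1.1] op 1.0 g 0.0
row [0.0, -0.008, 0.271] [-0.0, 0.0002, -0.0014] nrows 1.0831371229221307
```

```bash

python3 -m pendant '[[0,-0.007,0.13,0,0,0,-1],[0,-0.007,0.24,0,0,0,-1],[0,-0.007,0.27,0,0,0,-1],[0,-0.007,0.27,0,0,0,1],[0,-0.007,0.27,0,0,0,1],[0,-0.007,0.27,0,0,0,1],[0,-0.007,0.27,0,0,0,1],[0,-0.007,0.27,0,0,0,1]]'|sed -n '2p;6p'
python3 -m pendant '[[0,0,0,0,0,0,1],[0,0,0,0,0,0,1]]'|sed -n '2p;4,6p'
python3 -m pendant '[[0,0,-0.1,0,0,0,1],[0,0,-0.3,0,0,0,1],[0,0,-0.5,0,0,0,1],[0,0,-0.7,0,0,-0.04,1],[0,0.1,-0.85,0,0,-0.08,1],[0,0.3,-0.87,0,0,-0.12,1],[0,0.5,-0.87,0,0,-0.16,1],[0,0.7,-0.87,0,0,-0.2,1]]'|sed -n '2p;6p'
python3 -c "
from h import *
st();go(.551,-.2436,.26,86)"
```

```text
position: [0.5389, 0.0639, 0.088]
grasp_force: 30.1
position: [0.5389, 0.0639, 0.088]
force: [-0.1, -0.8, 5.5]
opening: 0.639
grasp_force: 30.0
position: [0.5376, -0.0769, 0.2615]
grasp_force: 30.0
38.1 [ 0.5376 -0.0769  0.2615] yaw 36.2 f [ 0.4 -0.4 -2.5] op 0.638 g 30.0
row [-0.438, 0.713, 0.007] [0.0, -0.0001, -0.2769] nrows 5.802028624517949
```

```bash

python3 -m pendant '[[-0.07,0.12,0,0,0,-0.045,1],[-0.15,0.24,0,0,0,-0.09,1],[-0.22,0.36,0,0,0,-0.135,1],[-0.29,0.48,0,0,0,-0.18,1],[-0.36,0.6,0,0,0,-0.225,1],[-0.44,0.71,0,0,0,-0.277,1],[-0.44,0.71,0,0,0,-0.277,1],[-0.44,0.71,0,0,0,-0.277,1]]'|sed -n '2p;6p'
python3 - <<'E'
from h import *
st();go(.551,-.2436,.17,86)
E
```

```text
position: [0.5491, -0.2426, 0.2604]
grasp_force: 30.0
38.9 [ 0.5491 -0.2426  0.2604] yaw 85.5 f [-0.1  0.8 -1.6] op 0.637 g 30.0
row [-0.005, 0.011, 0.452] [-0.0006, -0.0005, -0.0027] nrows 1.8090110628117209
```

```bash

python3 -m pendant '[[0,0.008,0.1,0,0,0,1],[0,0.008,0.25,0,0,0,1],[0,0.008,0.38,0,0,0,1],[0,0.008,0.45,0,0,0,1],[0,0.008,0.47,0,0,0,1],[0,0.008,0.48,0,0,0,1],[0,0.008,0.48,0,0,0,1]]'|sed -n '2p;4p'
python3 -m pendant '[[0,0,0.012,0,0,0,1],[0,0,0.022,0,0,0,1],[0,0,0.022,0,0,0,1]]'|sed -n '2p;4p'
```

```text
position: [0.5519, -0.2428, 0.1661]
force: [-0.4, -0.8, -1.8]
position: [0.5514, -0.2428, 0.1612]
force: [-0.2, -0.6, -0.5]
```

```bash

python3 -m pendant '[[0,0,0.008,0,0,0,1],[0,0,0.014,0,0,0,1],[0,0,0.014,0,0,0,1]]'|sed -n '2p;4p'
```

```text
position: [0.5512, -0.2427, 0.1578]
force: [-0.3, 0.4, -1.8]
```

```bash

python3 -m pendant '[[0,0,0.005,0,0,0,1],[0,0,0.01,0,0,0,1],[0,0,0.01,0,0,0,1]]'|sed -n '2p;4p'
```

```text
position: [0.5514, -0.2428, 0.1561]
force: [-0.3, -0.7, 0.7]
```

```bash

python3 -m pendant '[[0,0,0,0,0,0,-1],[0,0,0,0,0,0,-1],[0,0,0,0,0,0,-1],[0,0,0,0,0,0,-1],[0,0,-0.1,0,0,0,-1],[0,0,-0.3,0,0,0,-1],[0,0,-0.55,0,0,0,-1],[0,0,-0.7,0,0,0,-1]]'|sed -n '2p;4,5p'
python3 -m pendant '[[-0.2,0,0,0,0,0,-1],[-0.45,0,-0.1,0,0,0,-1],[-0.6,0,-0.1,0,0,0,-1],[-0.6,0,-0.1,0,0,0,-1]]'|sed -n '2p'
python3 - <<'E'
from h import *
st()
rgb,d,P=shot('wrist','w7')
m=region(P,(.44,-.42,.118),(.68,-.16,.1245)); print('caps',rect(P[m][:,:2]))
m=region(P,(.44,-.42,.08),(.68,-.16,.092)); print('walls',rect(P[m][:,:2]),P[m][:,2].mean())
a=shot('scene')[0][165:315,20:480]; cv2.imwrite('pics/fin.png',np.vstack([cv2.resize(a,(800,261))[:,:,::-1],cv2.resize(cv2.imread('pics/w7.png')[:260],(800,339))]))
for t in ('pencil_pot','tape','notebook','ink1','stapler'): print(t,[([int(x) for x in r['extent']],round(r['conf'],2)) for r in look_for(t,'scene')][:6])
E
```

```text
position: [0.5523, -0.2433, 0.2997]
force: [0.3, -1.4, 0.3]
opening: 0.995
position: [0.542, -0.3675, 0.317]
41.7 [ 0.542  -0.3675  0.317 ] yaw 85.4 f [-0.3  0.4 -0.1] op 0.999 g 0.0
caps (array([ 0.5478, -0.2865]), 126, 37, 86.4)
walls (array([ 0.5478, -0.2904]), 176, 181, 86.3) 0.08475401687307137
pencil_pot [([251, 249, 272, 285], 0.78), ([144, 187, 209, 267], 0.58)]
tape [([409, 179, 458, 205], 0.96), ([164, 181, 196, 206], 0.68)]
notebook [([44, 201, 119, 237], 0.82)]
ink1 [([181, 214, 200, 237], 0.91), ([214, 261, 235, 284], 0.89), ([294, 264, 312, 292], 0.78), ([146, 213, 166, 241], 0.67), ([249, 212, 273, 231], 0.64), ([224, 213, 240, 237], 0.55)]
stapler [([379, 219, 400, 268], 0.94)]
```

View pics/fin.png

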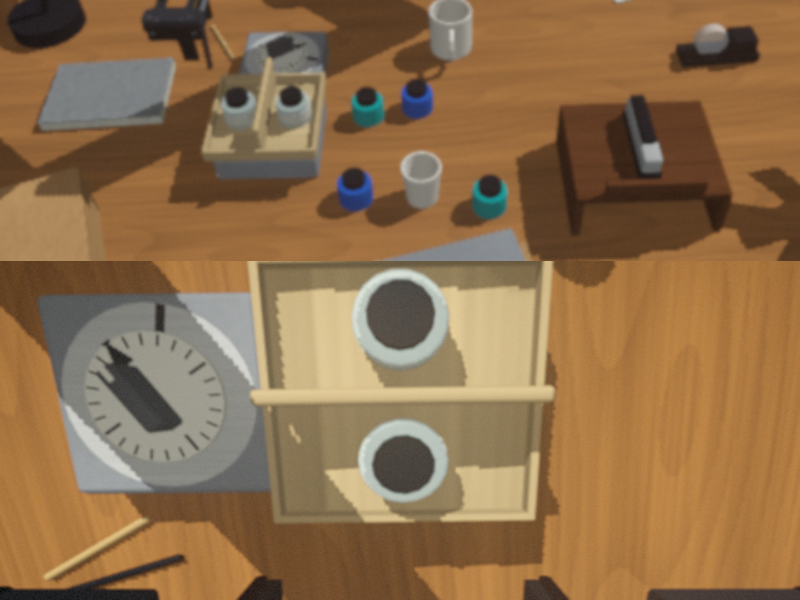

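Both bottles stand upright, one per compartment (px 400,315 and 403,462), and the bezel is as it was left. The stapler is on the shelf, the other objects haven't moved, and no clear bottle is left on the desk.

```bash
python3 -c "
from rig import bot
print(bot.hand_in())"
```

```text
the job is handed in; nothing more can be done
None
```

The job is handed in (no verdict came back): the stapler is on the shelf top, the empty caddy was centred on the platform and tared to within about half a degree, and both ink bottles stand in it, one in each compartment; the pencil pot, notebook and tape dispenser are where they were, and the run took about 42 s of the 210 s limit.

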